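# Turn the lantern in the slide-jaw fixture

## Task

The glass lantern is clamped in the slide-jaw fixture with its lattice faces showing and its plain faces hidden by the jaws. Swing the handle fully open, lift the lantern clear of the jaws, turn it a quarter turn about the upright and stand it back on the bed, midway along the jaws, so that its plain faces show, then swing the handle fully closed to clamp it again. Keep the lantern upright and leave the other things where they are.

Things in the scene. Friction and masses are not known exactly. Their poses are not given: they have to be found in the camera images.
- fixture: slide-jaw fixture fixed on the bench, clamping along its y; origin at the centre of its underside. Aluminium bed 120 (x) x 270 (y) x 15 mm, top at z = 15 mm. Steel jaws, 70 mm or more long in x about x = 0, rise to z = 50 mm. The fixed jaw's clamping face is at y = +100 mm, the sliding jaw faces it from -y; with the handle open the gap is 71 mm
- jaw_pad: sprung steel face plate of the sliding jaw, 70 x 10 x 35 mm, axes as the fixture's; origin at the centre of its underside, its clamping face 5 mm to the +y side. It gives up to 6 mm against a spring (about 12 N on the lantern). Fully opening the handle draws it back 15 to 20 mm
- cam_handle (a joint): angle of the quarter-turn handle that drives the sliding jaw: 0 = closed stop (jaw clamping; arm along the fixture's -y), 1.571 = open stop (arm along the fixture's -x). It opens clockwise seen from above and stays where it is left; about 5 N at the knob turns it
- cam_knob (a point): middle of the upright round black knob at the end of the handle's arm: knob 20 mm in diameter, 45 mm high, its top 22 mm above this point; 90 mm from the pivot; the flat arm is 22 mm below this point
- cam_pivot (a point): point on the upright axis of the handle, at fixture (0, -75 mm), 49 mm above the bench
- lantern: square brass-framed amber glass lantern, open at the top, 56 x 56 x 120 mm high, about 0.35 kg; origin at the centre of its underside, z up. The two faces across its x axis carry a dark diagonal lattice, the two across its y are plain panes. At the start it stands clamped on the bed at fixture y = 72 mm, its x along the fixture's x
- brush: flat wooden-handled brush, about 0.2 m long, lying on the bench; leave it alone
- dish: small round glass dish, 70 mm across, 28 mm high; leave it alone
- sponge_tin: open tin with a cleaning pad, 100 x 70 x 35 mm; leave it alone
- flux_jar: capped jar, 56 mm in diameter, 70 mm high; leave it alone
Things that resemble listed ones, but are neither listed nor needed, are in the scene too. Of the things that look like the lantern, the smallest one is meant.

How it is judged:
By the outcome, as a careful person would: the job done as asked, in the order asked, and still so for the second after the job is handed in, with the robot touching nothing.
It also fails if it takes over 72 s, if anything falls off the work surface, if the arm or the gripper's body presses on something with over 40 N, if the wrist force passes 120 N, or if a joint passes its speed limit or range.

## Robot

A 7-joint arm with a two-finger parallel gripper is mounted at the origin on the work surface. World frame = base frame: x ahead of the robot, y to its left, z up, the work surface at z = 0. Lengths are in m, angles in degrees, forces in N, time in s.
With the tool pointing down it reaches from about 0.425 to 0.8 m from the base axis. Payload 8.3 kg.
Tool frame: the origin (TCP) lies midway between the tips of the shut fingers; the grasp point (between the pads) lies 19 mm behind it; z points along the fingers, y is the line along which they close (so a half turn about z gives the same grasp; the last joint's range is limited). The gripper opens to 85 mm and grips with 20 to 120 N. Pads are 22 mm wide; open, the fingers measure 114 mm over their backs; the gripper's body (76 mm by 85 mm) begins 54 mm behind the grasp point. The pads swing forward as they close: fully open they stand 13 mm farther back than shut.
Start: joints at [-80.609, 21.967, 0.94, 78.501, -0.361, 79.538, -2.664], TCP at [0.14, 0.609, 0.231] pointing down, gripper open.
Joint ranges: [-169.22, 169.22], [-14.56, 117.87], [-87.37, 89.26], [10.42, 133.3], [-82.24, 262.24], [0.94, 117.77], [-172.7, 172.7]. Speed limits (degrees/s): [136.94, 136.94, 172.46, 172.46, 180, 180, 180].

## Interface

Orientations are given as [roll, pitch, yaw] about the fixed x, y, z axes, in that order (R = Rz(yaw) Ry(pitch) Rx(roll)).
In Python, from cell import bot gives the robot as it stands.
- The arm moves only by the shell command python3 -m pendant 'ROWS' [OPENING] [FORCE]. ROWS is text: rows parted by semicolons, each of 4 numbers parted by spaces: the shift along the tool's x, y, z scaled (see below), then the turn about the tool's z scaled (see below). A call has 1 to 8 rows; each row is the pose to reach, as a shift and turn from the pose commanded when the call began, along the tool's axes at that moment; what a row does not reach only later rows make up. The controller multiplies each number of a shift by 0.2 m and each number of a turn by 45 degrees. A row lasts 1/8 s, in which the tool goes at most 62.5 mm and 10.7 degrees, less where a joint would pass 70% of its speed; a pose out of reach is approached as far as the arm can. A call with a number of a shift or a turn outside -1 to 1 is refused whole. A call with a gripper value outside its range is refused whole. OPENING is the opening, from -1 (shut) to 1 (fully open), set as the call begins (- or left out, the last holds). The fingers move at their own pace and stop on an object; FORCE is the grip in N (left out, the last holds). Time passes only in rows, so rows that repeat a pose let the fingers close. It gives the time, the measured TCP pose, the force, the opening and the grip force at its end, in the units of the state.
- bot.state(): the state, without advancing time (a new reading comes with each control period).
- bot.capture(name): name is "side" or "top"; returns the picture (384x512x3 uint8, red, green, blue); there is no depth.
- bot.get_calibration(name): a dict with "intrinsics" (3x3 intrinsics, pixels), "k1" (the pictures are not rectified: a ray, as slopes to the right and down, at radius r is drawn at 1 + k1 r^2 times it, then the intrinsics apply), "camera_from_world" (4x4, takes a point from world to camera coordinates). Camera axes: x right, y down, z forward; pixel columns grow to the right and rows downward; lengths in m; the calibration is good to about 2 mm. A picture is of the moment at which its call begins. get_calibration takes no time and is no camera call.
- bot.close_job(): hands the job in; it is judged then, once.
Trained networks look in the newest picture that a camera, given by its name, has taken for a name from the list of things; names that differ only in an ending like _2 or _b are one class to them, and where a whole thing is asked for, a point or a joint stands for the part that bears it (a point fixed in the world has none). Each returns a list of dicts, best first, with "conf" (0 to 1); they miss things now and then, are a little off and sometimes report something else, mostly with a low value. They report only what shows in the picture. A call takes as long as a camera call. They do not tell look-alikes from the thing itself.
- bot.find_in(camera, name): "point" ([x, y, z] in m, in the coordinates of the camera as it stood for that picture, good to about 4 mm: the middle of the surface that is visible of it).
- bot.cut_out(camera, name): "mask" (384x512 bool, what is visible of it).
- bot.mark_of(camera, name): "point" ([x, y, z] in m, in the coordinates of the camera as it stood for that picture, good to about 4 mm: a listed point, or the origin of a listed thing).
The state is a dict: "clock": time; "joint_pos": joint angles; "joint_velocities": joint speeds; "effort": joint torques, N m; "tool_pos": TCP position; "orientation": TCP orientation; "force": force on the tool from outside, world axes, zero at the start; "wrist_torque": the same for the moment, N m; "finger_gap": finger opening in m; "gripper_force": force on a finger pad.
Only numpy, scipy, OpenCV 4.12 (cv2) and the standard library are available. Lean on these libraries where they do the work, as an engineer would, in place of code of your own. Each camera call takes 0.05 s, during which the arm holds its last target. There are 200 camera calls.

## Working session

There is one attempt and no reset: what is moved stays moved. The work goes in short steps, Python scripts to look and compute and a shell command to move; the robot and the scene stay as the last step left them, time stands still between calls to the robot, and variables do not carry over. Pictures are saved under pics/ and viewed, at most 11 in all, crops included, and the job is handed in when it is done.

```bash
mkdir -p pics; ls
cat > h.py <<'E'
import numpy as np, cv2
from cell import bot
def T(c): return np.array(bot.get_calibration(c)["camera_from_world"])
def w(c,p):
    return (np.linalg.inv(T(c))@np.r_[p,1])[:3]
def px(c,P):
    k=bot.get_calibration(c); p=(T(c)@np.r_[P,1])[:3]; s=p[:2]/p[2]; s=s*(1+k["k1"]*(s@s)); K=np.array(k["intrinsics"])
    return (K@np.r_[s,1])[:2]
def ray(c,uv,z):
    "world point at height z on the pixel's ray"
    k=bot.get_calibration(c); K=np.array(k["intrinsics"]); d=(np.linalg.inv(K)@np.r_[uv,1])[:2]; s=d.copy()
    for _ in range(20): s=d/(1+k["k1"]*(s@s))
    M=np.linalg.inv(T(c)); o=M[:3,3]; r=M[:3,:3]@np.r_[s,1]
    return o+r*(z-o[2])/r[2]
def snap(c,n):
    im=bot.capture(c); cv2.imwrite(f"pics/{n}.png",im[:,:,::-1]); return im
E
python3 - <<'E'
from h import *
np.set_printoptions(precision=4,suppress=True)
a=snap("side","s0");b=snap("top","t0")
cv2.imwrite("pics/both.png",cv2.resize(np.hstack([a,b]),(800,300))[:,:,::-1])
for c in("side","top"):
    print(c,np.linalg.inv(T(c))[:3,3])
    for n in("fixture","jaw_pad","cam_knob","cam_pivot","lantern"):
        for d in bot.mark_of(c,n): P=w(c,d["point"]);print(n,round(d["conf"],2),P,px(c,P).round())
print(bot.state())
E
```

```text
pics
side [ 0.4457 -0.7426  0.8203]
fixture 0.76 [ 0.5476 -0.0281  0.0001] [255. 226.]
jaw_pad 0.46 [0.5537 0.0127 0.0126] [256. 212.]
cam_knob 0.71 [ 0.5133 -0.1893  0.0814] [251. 254.]
cam_pivot 0.9 [ 0.5344 -0.101   0.0455] [254. 235.]
lantern 0.78 [0.5614 0.0426 0.0149] [257. 204.]
lantern 0.67 [0.531  0.2251 0.0043] [240. 169.]
lantern 0.57 [ 0.7252  0.0606 -0.001 ] [308. 199.]
lantern 0.38 [ 0.4503  0.3407 -0.    ] [214. 151.]
top [ 0.3576 -0.0072  1.2456]
fixture 0.63 [ 0.5533 -0.0238  0.0001] [274. 214.]
jaw_pad 0.47 [0.5603 0.0162 0.0147] [259. 211.]
cam_knob 0.92 [ 0.5134 -0.1843  0.0831] [338. 222.]
cam_pivot 0.9 [ 0.5345 -0.0961  0.0507] [302. 217.]
lantern 0.89 [0.7212 0.0629 0.0002] [241. 156.]
lantern 0.66 [0.5586 0.0441 0.0167] [249. 212.]
lantern 0.56 [ 0.5303  0.2292 -0.0006] [182. 225.]
{'clock': 0.6, 'joint_pos': array([-80.6114,  21.9646,   0.9404,  78.5017,  -0.3614,  79.538 ,
        -2.6638]), 'joint_velocities': array([ 0.0379,  0.0111, -0.0026,  0.0514,  0.0733,  0.028 ,  0.0483]), 'effort': array([ -0.0002, -62.6979,   0.8422, -37.1916,   0.0163,   0.0029,
        -0.    ]), 'tool_pos': array([0.1405, 0.609 , 0.2313]), 'orientation': array([-179.9983,   -0.0036,  167.0098]), 'force': array([-0.1254,  0.376 ,  0.075 ]), 'wrist_torque': array([-0.0111, -0.0001,  0.0139]), 'gripper_force': 0.0, 'finger_gap': 0.08552240607196598}
```

View pics/s0.png

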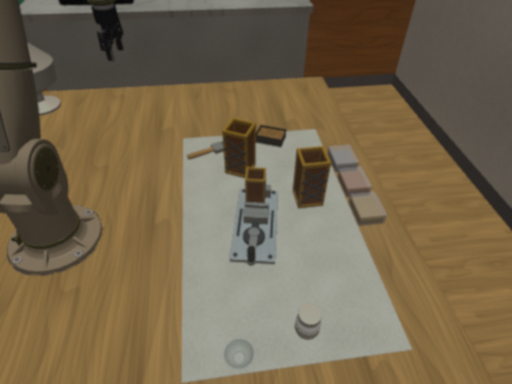

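View pics/t0.png

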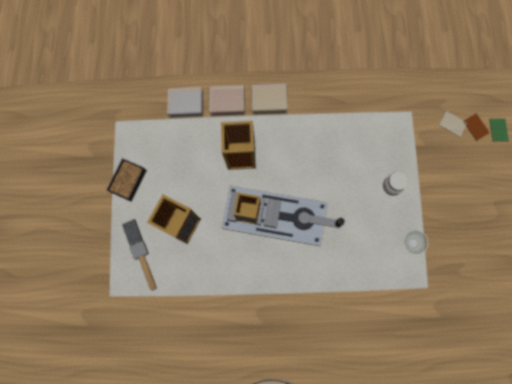

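The candidates for the lantern are side (256,187) in the jaws, (239,148), and (310,177). In the top view they are (247,207), (175,218) and (238,145). The smallest is the one in the jaws, which matches the description. I'll check it in a close crop and refine the fixture pose.

```bash
cat > fit.py <<'E'
from h import *
np.set_printoptions(precision=4,suppress=True)
def rot(p): return np.array([[np.cos(p),-np.sin(p)],[np.sin(p),np.cos(p)]])
def fix(F,x,y,z): return np.r_[rot(F[2])@[x,y]+F[:2],z]
E
python3 - <<'E'
from fit import *
from scipy.optimize import minimize
ims={c:bot.capture(c) for c in("side","top")}
masks={}
for c in ims:
    m=np.zeros((384,512),bool)
    for n in("fixture",):
        for d in bot.cut_out(c,n)[:1]: m|=d["mask"]; print(c,n,d["conf"],d["mask"].sum())
    masks[c]=m
# bed top corners overlay; fit by hull of fixture mask in top view
def poly(c,F):
    pts=[px(c,fix(F,sx*.06,sy*.135,z)) for sx in(1,-1) for sy in(1,-1) for z in(0,.015)]
    return cv2.convexHull(np.array(pts,np.float32))[:,0]
S=4
def area(c,F):
    P=poly(c,F); a=np.zeros((384*S,512*S),np.uint8); cv2.fillConvexPoly(a,np.round((P+.5)*S).astype(np.int32),1); return a>0
H={}
for c in("top",):
    ys,xs=np.nonzero(masks[c]); h=cv2.convexHull(np.c_[xs,ys].astype(np.int32)); a=np.zeros((384,512),np.uint8); cv2.fillConvexPoly(a,h,1); H[c]=cv2.resize(a,None,fx=S,fy=S,interpolation=0)>0
cost=lambda v:sum((area(c,[v[0],v[1],v[2]])^H[c]).sum() for c in H)
F0=np.array([.55,-.026,-np.radians(13.3)])
# known marks
pv=np.array([.53445,-.0985]);kn=np.array([.51335,-.1868])
d=pv-kn; print("yaw from handle",np.degrees(np.arctan2(-d[0],d[1])),np.hypot(*d))
r=minimize(cost,F0,method="Nelder-Mead",options=dict(initial_simplex=F0+np.array([[0,0,0],[.01,0,0],[0,.01,0],[0,0,.05]])))
F=r.x;print(F,np.degrees(F[2]),r.fun)
print("pivot",fix(F,0,-.075,.049),"knob",fix(F,0,-.165,.08),"lant",fix(F,0,.072,.015))
np.save("F.npy",F)
out=[]
for c,(x0,y0) in(("top",(215,170)),("side",(190,140))):
    o=cv2.resize(ims[c][y0:y0+130,x0:x0+130],(390,390),interpolation=2)
    if 1:
        for s in [[(-.06,-.135),(.06,-.135),(.06,.135),(-.06,.135)]]:
            q=np.array([(px(c,fix(F,*p,.015))-[x0,y0]+.5)*3 for p in s]).astype(np.int32); cv2.polylines(o,[q],True,(255,0,0),1)
        q=np.array([(px(c,fix(F,x,y,.135))-[x0,y0]+.5)*3 for x,y in((-.028,.044),(.028,.044),(.028,.1),(-.028,.1))]).astype(np.int32);cv2.polylines(o,[q],True,(0,255,0),1)
        q=((px(c,fix(F,0,-.165,.104))-[x0,y0]+.5)*3).astype(int);cv2.circle(o,tuple(map(int,q)),8,(0,255,255),1)
    out.append(o)
cv2.imwrite("pics/fit.png",np.hstack(out)[:,:,::-1])
E
```

```text
side fixture 0.66 2939
top fixture 0.63 4011
yaw from handle -13.439274581413844 0.09078601213843462
[ 0.5492 -0.0265 -0.2152] -12.331623222414244 9432.0
pivot [ 0.5331 -0.0998  0.049 ] knob [ 0.5139 -0.1877  0.08  ] lant [0.5645 0.0438 0.015 ]
```

View pics/fit.png

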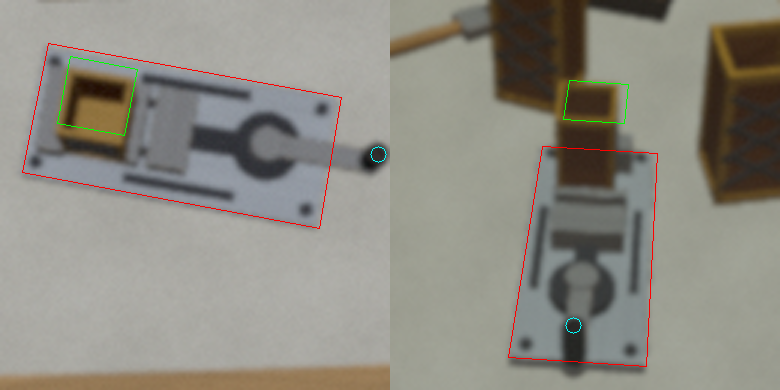

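The crop shows that the fitted bed outline (red) matches in both views. The lantern in the jaws is clearly the smallest. Its rim is about 5–7 mm off the green outline drawn for x=0, so it starts off-centre along the jaws. The knob top, at crop (378,154) and (573,325), agrees with the model. Next I move towards the knob along an outward curve.

```bash
python3 -m pendant '-0.17 -0.14 -0.05 0; -0.34 -0.28 -0.1 0; -0.51 -0.42 -0.2 0; -0.68 -0.56 -0.3 0; -0.84 -0.7 -0.35 0; -1 -0.82 -0.35 0; -1 -0.82 -0.35 0' 1 && python3 -m pendant '-0.17 -0.14 0 0; -0.34 -0.28 0 0; -0.51 -0.42 0 0; -0.68 -0.56 0 0; -0.84 -0.7 0 0; -1 -0.82 0 0; -1 -0.82 0 0'
```

```text
clock: 1.68
tool_pos: [0.3015, 0.4015, 0.3021]
orientation: [179.9, 0.1, 166.6]
force: [0.0, -0.1, -0.5]
finger_gap: 0.0855
gripper_force: 0.0
clock: 2.55
tool_pos: [0.4581, 0.197, 0.3014]
orientation: [-180.0, 0.0, 166.7]
force: [-0.6, 0.9, -0.3]
finger_gap: 0.0853
gripper_force: 0.0
```

```bash
python3 -m pendant '-0.06 -0.18 0 0; -0.12 -0.36 0 0; -0.18 -0.54 0 0; -0.24 -0.72 0 0; -0.3 -0.9 0 0; -0.3 -0.9 0 0' && python3 -m pendant '-0.08 -0.18 0 0; -0.16 -0.36 0 0; -0.24 -0.54 0 0; -0.32 -0.72 0 0; -0.4 -0.9 0 0; -0.4 -0.9 0 -0.013; -0.4 -0.9 0 -0.013'
python3 -c "
from cell import bot
s=bot.state();print(s['clock'],s['tool_pos'],s['orientation'],s['joint_pos'])"
```

```text
clock: 3.3
tool_pos: [0.4745, 0.0088, 0.3016]
orientation: [180.0, 0.0, 166.8]
force: [0.1, 0.5, 0.1]
finger_gap: 0.085
gripper_force: 0.0
clock: 4.18
tool_pos: [0.5127, -0.1806, 0.3008]
orientation: [180.0, -0.1, 167.7]
force: [-0.3, -0.1, -0.3]
finger_gap: 0.0851
gripper_force: 0.0
4.175 [ 0.51268605 -0.18055449  0.30084242] [ 1.79964891e+02 -5.14719437e-02  1.67737305e+02] [-20.27207996  12.34085158  43.96312474  85.91673033  -8.58702529
  85.24543589 101.48507551]
```

```bash
python3 -m pendant '-0.01 -0.03 0.2 0; -0.01 -0.03 0.4 0; -0.01 -0.03 0.6 0; -0.01 -0.03 0.8 0; -0.01 -0.03 0.9 0; -0.01 -0.03 0.9 0;-0.01 -0.03 0.9 0'
python3 - <<'E'
from fit import *
im=snap("top","t1"); s=snap("side","s1")
cv2.imwrite("pics/c1.png",np.hstack([cv2.resize(im[170:270,260:390],(520,400),interpolation=2)[:,:390],cv2.resize(s[190:290,200:300],(400,400),interpolation=2)])[:,:,::-1])
E
```

```text
clock: 5.05
tool_pos: [0.5136, -0.188, 0.1223]
orientation: [180.0, 0.1, 167.7]
force: [-0.6, 0.0, -0.5]
finger_gap: 0.0853
gripper_force: 0.0
```

View pics/c1.png

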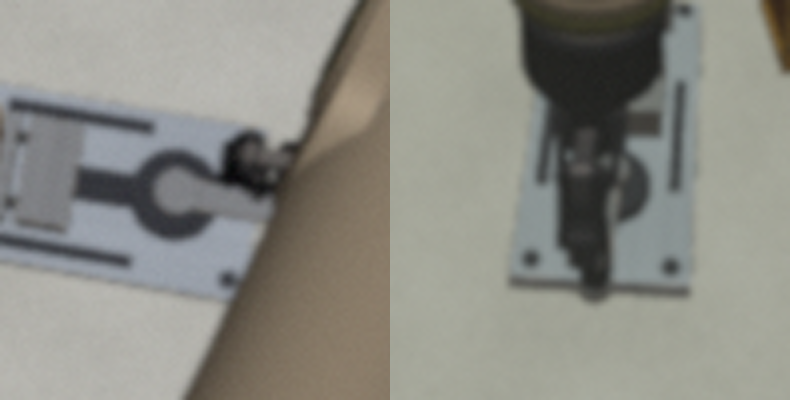

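The fingers straddle the knob, which shows near crop (595,270) in the side view. I descend and grip.

```bash
python3 -m pendant '0 0 0.1 0; 0 0 0.18 0; 0 0 0.25 0; 0 0 0.25 0; 0 0 0.25 0' && python3 -m pendant '0 0 0 0;0 0 0 0;0 0 0 0;0 0 0 0;0 0 0 0;0 0 0 0;0 0 0 0;0 0 0 0' -1 40
```

```text
clock: 5.78
tool_pos: [0.5129, -0.1893, 0.0717]
orientation: [-180.0, 0.0, 167.6]
force: [-0.1, -0.3, 0.4]
finger_gap: 0.085
gripper_force: 0.0
clock: 6.78
tool_pos: [0.5131, -0.1878, 0.0716]
orientation: [179.9, -0.0, 167.7]
force: [-1.5, 5.1, 6.2]
finger_gap: 0.019
gripper_force: 39.0
```

```bash
python3 -m pendant '0.088 0.009 0 0; 0.172 0.034 0 0; 0.25 0.076 0 0; 0.318 0.132 0 0; 0.374 0.2 0 0; 0.416 0.278 0 0; 0.441 0.362 0 0; 0.45 0.43 0 0' && python3 -m pendant '0 0.02 0 0; 0 0.02 0 0' &&  python3 -m pendant '0 0.02 0 0; 0 0.02 0 0'
```

```text
clock: 7.78
tool_pos: [0.4358, -0.0879, 0.0697]
orientation: [-179.9, -0.8, 167.3]
force: [-29.5, -5.2, 17.7]
finger_gap: 0.0186
gripper_force: 49.2
clock: 8.02
tool_pos: [0.4372, -0.0824, 0.0697]
orientation: [-179.9, -0.8, 167.4]
force: [-26.4, 1.0, 20.8]
finger_gap: 0.0186
gripper_force: 49.4
clock: 8.28
tool_pos: [0.4384, -0.0799, 0.0697]
orientation: [-179.9, -0.7, 167.3]
force: [-25.0, -4.8, 16.6]
finger_gap: 0.0185
gripper_force: 49.1
```

```bash
python3 -m pendant '0 0.02 0 0; 0 0.03 0 0;0 0.03 0 0'
python3 - <<'E'
from fit import *
for c in("top","side"):
    im=snap(c,c+"2")
    for n in("cam_knob","cam_pivot","jaw_pad","lantern"):
        for d in bot.mark_of(c,n)[:2]: print(c,n,round(d["conf"],2),w(c,d["point"]))
    globals()[c]=im
cv2.imwrite("pics/c2.png",np.hstack([cv2.resize(top[160:260,220:340],(480,400),interpolation=2)[:,:390],cv2.resize(side[160:290,180:310],(400,400),interpolation=2)])[:,:,::-1])
print(bot.state())
E
```

```text
clock: 8.65
tool_pos: [0.4385, -0.0795, 0.0697]
orientation: [-179.5, -0.7, 167.0]
force: [-28.6, -23.0, 18.6]
finger_gap: 0.0183
gripper_force: 50.0
top cam_pivot 0.74 [ 0.5321 -0.0958  0.0484]
top cam_pivot 0.42 [ 0.5565 -0.0007  0.0182]
top jaw_pad 0.42 [ 0.5577 -0.0031  0.0148]
top lantern 0.8 [0.7213 0.0628 0.0006]
top lantern 0.64 [0.5306 0.2281 0.0017]
side cam_knob 0.82 [ 0.4421 -0.0838  0.082 ]
side cam_knob 0.19 [0.5592 0.0435 0.0166]
side cam_pivot 0.81 [ 0.5353 -0.1005  0.0426]
side lantern 0.96 [0.561  0.041  0.0171]
side lantern 0.85 [0.5319 0.227  0.0025]
{'clock': 9.15, 'joint_pos': array([-30.8409,  11.1492,  40.6592, 117.8992,  -8.3903,  54.6302,
        91.2565]), 'joint_velocities': array([ 0.0306,  0.0305, -0.0061,  0.0788, -0.0396,  0.0455, -0.0094]), 'effort': array([-13.2975, -32.8884,  -9.0843, -39.5506,  -7.5367,  -7.306 ,
         0.7286]), 'tool_pos': array([ 0.4385, -0.0795,  0.0696]), 'orientation': array([-179.5494,   -0.7081,  167.0035]), 'force': array([-28.6612, -23.4895,  18.3904]), 'wrist_torque': array([-4.5469,  5.6589, -0.7038]), 'gripper_force': 49.960888624191284, 'finger_gap': 0.018696791963658813}
```

View pics/c2.png

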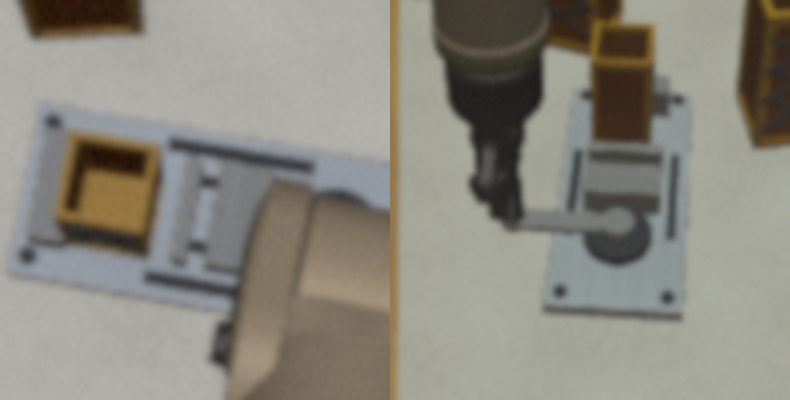

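The handle arm now lies along -x and presses its stop (-23 N in y with no more movement). The pad is drawn back, with a gap visible at crop (180,210). I release and rise.

```bash
python3 -m pendant '0 -0.03 0 0; 0 -0.03 0 0' && python3 -m pendant '0 0 0 0;0 0 0 0;0 0 0 0;0 0 0 0;0 0 0 0' 1 && python3 -m pendant '0 0 -0.15 0;0 0 -0.3 0;0 0 -0.5 0;0 0 -0.7 0;0 0 -0.9 0;0 0 -0.9 0;0 0 -0.9 0'
python3 - <<'E'
from fit import *
for c in("top","side"):
    im=snap(c,c+"3")
    for n in("cam_knob","cam_pivot","jaw_pad","lantern"):
        for d in bot.mark_of(c,n)[:3]: print(c,n,round(d["conf"],2),w(c,d["point"]))
print(bot.state()['joint_pos'],bot.state()["tool_pos"],bot.state()["orientation"])
E
```

```text
clock: 9.4
tool_pos: [0.4384, -0.0802, 0.0697]
orientation: [-179.9, -0.7, 167.3]
force: [-23.4, -5.7, 15.9]
finger_gap: 0.0192
gripper_force: 49.1
clock: 10.02
tool_pos: [0.4451, -0.0778, 0.0713]
orientation: [-180.0, 0.0, 167.6]
force: [-0.3, 0.6, -0.2]
finger_gap: 0.0853
gripper_force: 0.0
clock: 10.9
tool_pos: [0.4447, -0.0778, 0.2507]
orientation: [180.0, -0.0, 167.6]
force: [0.0, 0.1, -0.4]
finger_gap: 0.0852
gripper_force: 0.0
top cam_pivot 0.37 [ 0.4462  0.341  -0.0046]
top lantern 0.84 [0.5312 0.2294 0.0018]
top lantern 0.81 [ 0.7192  0.0655 -0.0032]
top lantern 0.68 [0.56   0.0438 0.0152]
side cam_knob 0.58 [ 0.4439 -0.0847  0.0811]
side cam_pivot 0.8 [ 0.5312 -0.0986  0.045 ]
side jaw_pad 0.44 [ 0.5485 -0.0036  0.016 ]
side lantern 0.82 [0.5301 0.2302 0.0036]
side lantern 0.6 [0.7227 0.0606 0.0003]
side lantern 0.56 [0.5607 0.042  0.0173]
[-34.9964  -2.0424  40.3904 103.6164   1.3655  77.9655  82.6815] [ 0.4449 -0.078   0.2511] [-179.9851   -0.0211  167.5908]
```

```bash
python3 -m pendant '-0.09 0.14 0 0.2; -0.17 0.29 0 0.4; -0.26 0.43 0 0.6; -0.345 0.58 0 0.8; -0.43 0.722 0 1; -0.43 0.722 0 1; -0.43 0.722 0 1' && python3 -m pendant '0 0 0 0.2; 0 0 0 0.4; 0 0 0 0.6; 0 0 0 0.8; 0 0 0 1; 0 0 0 1; 0 0 0 1'
python3 - <<'E'
from fit import *
F=np.load("F.npy"); s=bot.state(); print(s["joint_pos"],s["tool_pos"],s["orientation"])
yaw=np.radians(s["orientation"][2]); d=(fix(F,-.0045,.072,0)-s["tool_pos"])
print("x,y units",d[:2]@[np.cos(yaw),np.sin(yaw)]/.2,d[:2]@[np.sin(yaw),-np.cos(yaw)]/.2)
E
```

```text
clock: 12.28
tool_pos: [0.5597, 0.044, 0.251]
orientation: [-179.9, 0.0, 122.6]
force: [-0.5, -0.1, -0.8]
finger_gap: 0.0854
gripper_force: 0.0
clock: 13.15
tool_pos: [0.5598, 0.0441, 0.2515]
orientation: [180.0, -0.0, 77.8]
force: [0.1, 0.4, 0.2]
finger_gap: 0.0855
gripper_force: 0.0
[-44.92    16.8394  46.8938  88.5208 -12.4224  80.0186  -9.3229] [0.5598 0.0441 0.2515] [179.9953  -0.0226  77.773 ]
x,y units 0.0037828324765487526 0.0010617058147559322
```

```bash
python3 -m pendant '0.004 0 0.2 0; 0.004 0 0.4 0; 0.004 0 0.6 0; 0.004 0 0.75 0; 0.004 0 0.85 0; 0.004 0 0.85 0; 0.004 0 0.85 0' && python3 -m pendant '0 0 0 0;0 0 0 0;0 0 0 0;0 0 0 0;0 0 0 0;0 0 0 0' -1 30
```

```text
clock: 14.02
tool_pos: [0.5607, 0.0452, 0.0823]
orientation: [179.9, -0.0, 77.6]
force: [-0.3, -0.6, 0.7]
finger_gap: 0.0855
gripper_force: 0.0
clock: 14.78
tool_pos: [0.5597, 0.0457, 0.0821]
orientation: [-179.9, -0.0, 77.6]
force: [-5.2, 0.4, 7.6]
finger_gap: 0.0556
gripper_force: 18.7
```

```bash
python3 -m pendant '0 0 0 0;0 0 0 0;0 0 -0.03 0;0 0 -0.08 0;0 0 -0.15 0;0 0 -0.25 0;0 0 -0.35 0;0 0 -0.35 0' - 40 && python3 -m pendant '0 0 0 0; 0 0 0 0'
python3 - <<'E'
from fit import *
for c in("top","side"): globals()[c]=snap(c,c+"4")
cv2.imwrite("pics/c4.png",np.hstack([cv2.resize(top[150:270,190:310],(400,400),interpolation=2),cv2.resize(side[130:260,180:310],(400,400),interpolation=2)])[:,:,::-1])
E
```

```text
clock: 15.78
tool_pos: [0.5614, 0.0453, 0.1534]
orientation: [179.8, -0.1, 77.6]
force: [-0.5, 0.1, -5.5]
finger_gap: 0.0558
gripper_force: 34.9
clock: 16.02
tool_pos: [0.5596, 0.0454, 0.1504]
orientation: [-179.9, 0.0, 77.6]
force: [-1.3, -0.3, -4.5]
finger_gap: 0.0557
gripper_force: 34.8
```

View pics/c4.png

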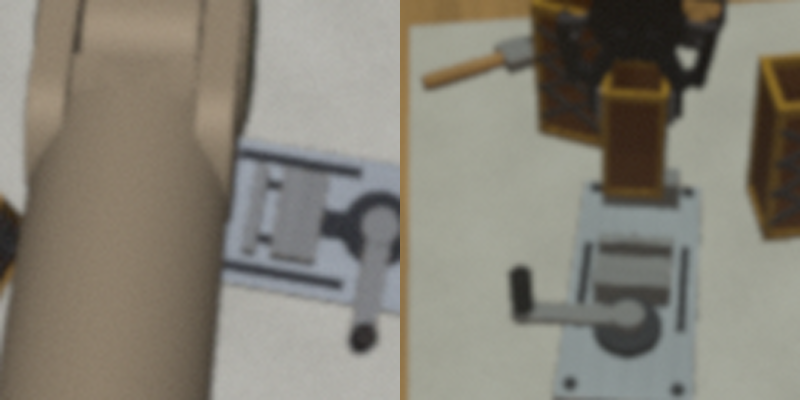

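The lantern is held clear of the jaws: side crop (635,130), with its underside at about (635,195) above the fixed jaw. The handle stays open with the knob at (520,290). Next is the quarter turn.

```bash
python3 -m pendant '0 0 0 -0.15; 0 0 0 -0.3; 0 0 0 -0.5; 0 0 0 -0.7; 0 0 0 -0.85; 0 0 0 -1; 0 0 0 -1' && python3 -m pendant '0 0 0 -0.15; 0 0 0 -0.3; 0 0 0 -0.5; 0 0 0 -0.7; 0 0 0 -0.85; 0 0 0 -1; 0 0 0 -1; 0 0 0 -1'
python3 - <<'E'
from fit import *
F=np.load("F.npy"); s=bot.state(); print(s["joint_pos"],s["tool_pos"],s["orientation"])
yaw=np.radians(s["orientation"][2]); d=(fix(F,0,.067,0)-s["tool_pos"])
print("x,y units",d[:2]@[np.cos(yaw),np.sin(yaw)]/.2,d[:2]@[np.sin(yaw),-np.cos(yaw)]/.2)
E
```

```text
clock: 17.0
tool_pos: [0.5599, 0.0452, 0.1509]
orientation: [-180.0, -0.0, 122.5]
force: [-0.0, 0.8, -5.1]
finger_gap: 0.0557
gripper_force: 34.7
clock: 18.0
tool_pos: [0.5601, 0.0453, 0.1511]
orientation: [-180.0, -0.0, 167.4]
force: [-0.4, 0.8, -4.7]
finger_gap: 0.0556
gripper_force: 34.7
[-31.0341  18.4474  28.6496  96.337   -9.4324  67.6463  77.3439] [0.5601 0.0453 0.1511] [-179.9852   -0.0206  167.3628]
x,y units -0.0235890099746809 -0.027404794614008566
```

```bash
python3 -m pendant '-0.024 -0.027 0 -0.006; -0.024 -0.027 0.06 -0.006; -0.024 -0.027 0.12 -0.006;  -0.024 -0.027 0.15 -0.006; -0.024 -0.027 0.15 -0.006'
python3 - <<'E'
from fit import *
F=np.load("F.npy"); s=bot.state(); d=s["tool_pos"][:2]-F[:2]; print("local",rot(-F[2])@d,s["orientation"])
for c in("top","side"): globals()[c]=snap(c,c+"5")
for n in("lantern",):
  for c in("top","side"):
    for q in bot.mark_of(c,n)[:3]: print(c,q["conf"],w(c,q["point"]))
cv2.imwrite("pics/c5.png",np.hstack([cv2.resize(top[150:270,190:310],(400,400),interpolation=2),cv2.resize(side[160:260,210:310],(400,400),interpolation=2)])[:,:,::-1])
E
```

```text
clock: 18.62
tool_pos: [0.5631, 0.0392, 0.1204]
orientation: [-180.0, -0.1, 167.9]
force: [0.5, 0.0, -4.7]
finger_gap: 0.0556
gripper_force: 34.7
local [-0.0004  0.0672] [-179.9606   -0.0862  167.8664]
top 0.78 [ 0.5314  0.2304 -0.0004]
top 0.16 [ 0.5496 -0.0234 -0.0035]
side 0.97 [0.5704 0.0354 0.051 ]
side 0.68 [0.531  0.23   0.0018]
```

View pics/c5.png

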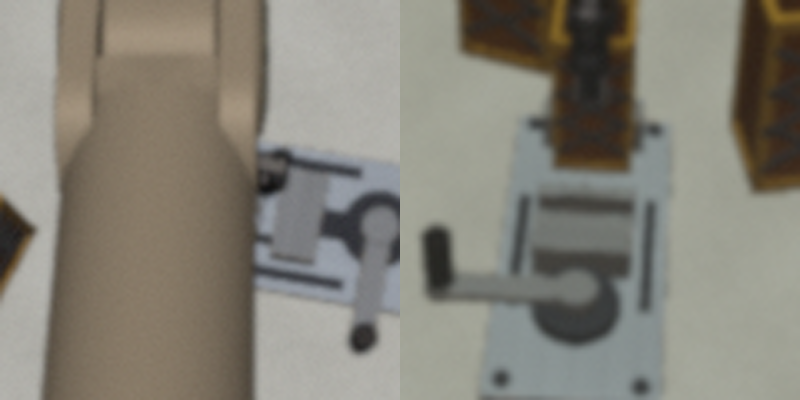

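The lattice faces now look along the clamping axis, and the lantern sits between the fixed jaw's ends at side crop (593,150). I lower it.

```bash
python3 -m pendant '0 0 0.05 0; 0 0 0.1 0; 0 0 0.14 0; 0 0 0.17 0; 0 0 0.17 0; 0 0 0.185 0; 0 0 0.185 0'; python3 -m pendant '0 0 0.005 0;0 0 0.008 0; 0 0 0.008 0'
```

```text
clock: 19.7
tool_pos: [0.5637, 0.0391, 0.0843]
orientation: [-180.0, -0.0, 167.9]
force: [0.4, -0.4, -3.5]
finger_gap: 0.0555
gripper_force: 34.7
clock: 20.08
tool_pos: [0.5636, 0.0391, 0.0827]
orientation: [-180.0, -0.0, 167.9]
force: [0.6, -0.4, -4.4]
finger_gap: 0.0557
gripper_force: 34.7
```

```bash
python3 -m pendant '0 0 0.004 0; 0 0 0.004 0'; python3 -m pendant '0 0 0.004 0; 0 0 0.004 0'
```

```text
clock: 20.32
tool_pos: [0.5638, 0.039, 0.0823]
orientation: [180.0, 0.0, 167.9]
force: [-1.2, -0.7, 1.2]
finger_gap: 0.0555
gripper_force: 35.1
clock: 20.58
tool_pos: [0.5641, 0.0388, 0.0823]
orientation: [180.0, 0.1, 167.8]
force: [-4.1, -1.3, 7.2]
finger_gap: 0.0555
gripper_force: 35.4
```

```bash
python3 -m pendant '0 0 -0.003 0;0 0 -0.003 0;0 0 -0.003 0;0 0 -0.003 0;0 0 -0.003 0;0 0 -0.003 0' 1 && python3 -m pendant '0 0 -0.1 0; 0 0 -0.25 0; 0 0 -0.45 0; 0 0 -0.65 0; 0 0 -0.8 0; 0 0 -0.8 0' && python3 -m pendant '0.09 -0.15 0 0; 0.18 -0.3 0 0; 0.27 -0.45 0 0; 0.36 -0.6 0 0; 0.43 -0.7 0 0; 0.43 -0.7 0 0; 0.43 -0.7 0 0'
python3 - <<'E'
from fit import *
F=np.load("F.npy"); s=bot.state(); print(s["joint_pos"],s["tool_pos"],s["orientation"])
yaw=np.radians(s["orientation"][2]); d=(fix(F,-.09,-.075,0.0715)-s["tool_pos"])
print("units",d[:2]@[np.cos(yaw),np.sin(yaw)]/.2,d[:2]@[np.sin(yaw),-np.cos(yaw)]/.2,-d[2]/.2)
for c in("top","side"): globals()[c]=snap(c,c+"6")
for n in("lantern","cam_knob"):
  for c in("top","side"):
    for q in bot.mark_of(c,n)[:3]: P=w(c,q["point"]);print(n,c,q["conf"],P,rot(-F[2])@(P[:2]-F[:2]))
cv2.imwrite("pics/c6.png",np.hstack([cv2.resize(top[150:270,190:310],(400,400),interpolation=2),cv2.resize(side[140:240,200:300],(400,400),interpolation=2)])[:,:,::-1])
E
```

```text
clock: 21.32
tool_pos: [0.5636, 0.0391, 0.0816]
orientation: [-180.0, -0.0, 167.9]
force: [-0.0, 0.4, -0.1]
finger_gap: 0.0852
gripper_force: 0.0
clock: 22.08
tool_pos: [0.565, 0.039, 0.2444]
orientation: [179.9, 0.3, 167.9]
force: [0.3, 0.2, -0.5]
finger_gap: 0.0856
gripper_force: 0.0
clock: 22.95
tool_pos: [0.4503, -0.079, 0.2413]
orientation: [180.0, -0.0, 167.9]
force: [0.6, -0.1, -0.3]
finger_gap: 0.0854
gripper_force: 0.0
[-27.3319  -0.3469  33.5194 103.6708   0.1875  76.6469  84.0527] [ 0.4503 -0.079   0.2413] [179.9938  -0.0291 167.9092]
units 0.023255619414561106 -0.013332906097201495 0.8487821308033069
lantern top 0.83 [ 0.7202  0.0643 -0.0003] [0.1477 0.1253]
lantern top 0.64 [0.5662 0.0386 0.0167] [0.0028 0.0673]
lantern top 0.58 [0.5288 0.2289 0.0016] [-0.0745  0.2452]
lantern side 0.7 [0.5682 0.0349 0.0153] [0.0054 0.0641]
lantern side 0.63 [0.7244 0.0594 0.0001] [0.1528 0.1214]
lantern side 0.56 [0.5332 0.2288 0.0046] [-0.0701  0.2461]
cam_knob side 0.34 [ 0.4497  0.3447 -0.0017] [-0.1765  0.3415]
```

View pics/c6.png

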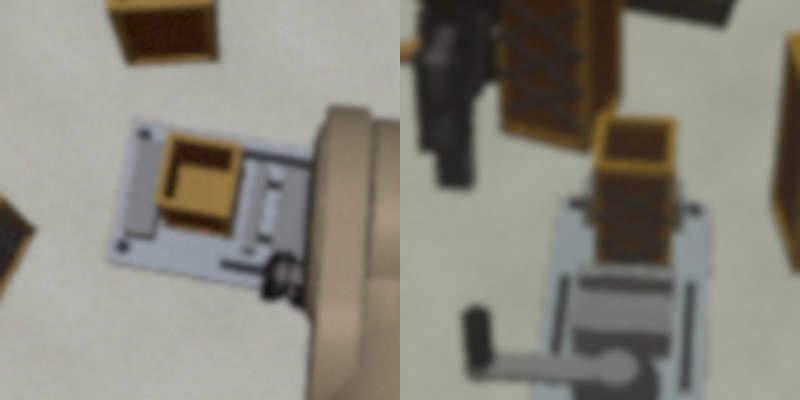

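The top crop shows the lantern at (198,190) between the jaws, standing on the bed and slightly nearer the fixed jaw. In the side crop the lattice faces the jaws. The marks hint at an offset of a few mm along x, so I'll measure it with a silhouette fit.

```bash
cat > lf.py <<'E'
from fit import *
from scipy.optimize import minimize
F=np.load("F.npy"); S=6
def draw(P):
    a=np.zeros((384*S,512*S),np.uint8); cv2.fillConvexPoly(a,np.round((cv2.convexHull(np.array(P,np.float32))[:,0]+.5)*S).astype(np.int32),1); return a>0
def lantern_fit(c):
    best=None
    for q in bot.cut_out(c,"lantern"):
        m=q["mask"]; u,v=map(int,px(c,fix(F,0,.068,.09)))
        if m[v-2:v+3,u-2:u+3].mean()>.5: best=m; break
    if best is None: print(c,"none"); return
    M=cv2.resize(best.astype(np.uint8),None,fx=S,fy=S,interpolation=0)>0
    # compare only the part above the jaws: silhouette of z>=.055 .. .135; ignore pixels below
    def cost(v):
        top=draw([px(c,fix(F,v[0]+x,v[1]+y,z)) for x in(-.028,.028) for y in(-.028,.028) for z in(.055,.135)])
        low=draw([px(c,fix(F,v[0]+x,v[1]+y,z)) for x in(-.03,.03) for y in(-.03,.03) for z in(.01,.055)])&~top
        return ((top^M)&~low).sum()
    x0=np.array([.0,.068]); r=minimize(cost,x0,method="Nelder-Mead",options=dict(initial_simplex=[x0,x0+[.006,0],x0+[0,.006]],xatol=1e-4))
    print(c,r.x,r.fun/S**2,best.sum())
if __name__=="__main__":
    for c in("top","side"): bot.capture(c); lantern_fit(c)
E
python3 lf.py
python3 - <<'E'
from fit import *
F=np.load("F.npy")
a=cv2.imread("pics/top6.png");o=cv2.resize(a[160:250,210:310],(800,720)[:2],interpolation=cv2.INTER_CUBIC)
o=cv2.resize(a[165:240,215:295],(640,600),interpolation=cv2.INTER_CUBIC)
P=lambda p:tuple(int(t) for t in (px("top",fix(F,*p))-[215,165]+.5)*8)
for z,col,pts in((.135,(0,255,0),((-.028,.039),(.028,.039),(.028,.095),(-.028,.095))),(.05,(255,0,0),((-.035,.1),(.035,.1),(.035,.029),(-.035,.029))),(.015,(0,0,255),((-.06,-.135),(.06,-.135),(.06,.135),(-.06,.135)))):
    cv2.polylines(o,[np.array([P((*p,z)) for p in pts],np.int32)],True,col,1)
cv2.imwrite("pics/c7.png",o)
E
```

```text
top [0.0016 0.0669] 16.75 717
side [0.0004 0.065 ] 36.47222222222222 734
```

View pics/c7.png

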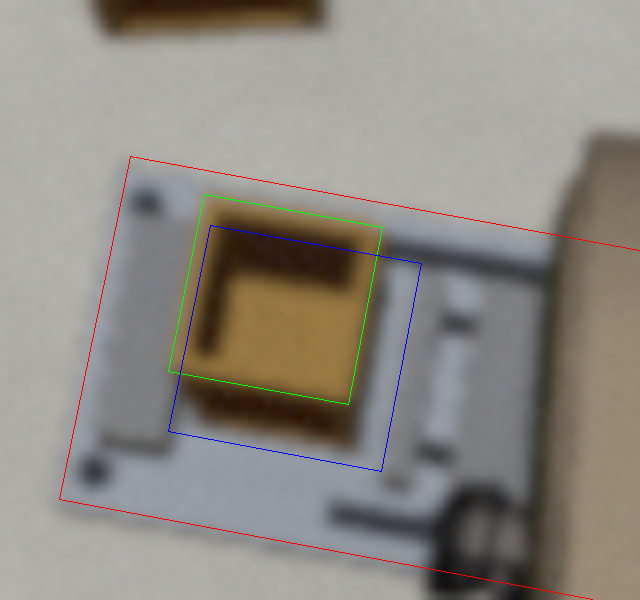

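The overlay agrees with the lantern standing about 1 mm from mid-jaw (green at z=0.135), clear of both jaws. I go ahead and close the handle.

```bash
python3 -m pendant '0.02 -0.012 0.2 0; 0.02 -0.012 0.4 0; 0.02 -0.012 0.6 0; 0.02 -0.012 0.72 0; 0.02 -0.012 0.84 0; 0.02 -0.012 0.84 0; 0.02 -0.012 0.84 0' && python3 -m pendant '0 0 0 0;0 0 0 0;0 0 0 0;0 0 0 0;0 0 0 0;0 0 0 0;0 0 0 0;0 0 0 0' -1 30
```

```text
clock: 24.32
tool_pos: [0.4463, -0.0814, 0.0745]
orientation: [-180.0, 0.0, 167.9]
force: [0.2, -0.9, 0.3]
finger_gap: 0.0854
gripper_force: 0.0
clock: 25.32
tool_pos: [0.4458, -0.0816, 0.074]
orientation: [-180.0, 0.0, 167.8]
force: [-2.5, -2.5, 5.4]
finger_gap: 0.0189
gripper_force: 29.8
```

```bash
python3 -m pendant '-0.009 -0.088 0 0; -0.034 -0.172 0 0; -0.076 -0.25 0 0; -0.132 -0.318 0 0; -0.2 -0.374 0 0; -0.278 -0.416 0 0; -0.362 -0.441 0 0; -0.43 -0.45 0 0' - 60 && python3 -m pendant '-0.02 0 0 0; -0.02 0 0 0' &&  python3 -m pendant '-0.02 0 0 0; -0.02 0 0 0;-0.02 0 0 0'
```

```text
clock: 26.32
tool_pos: [0.5104, -0.1865, 0.0734]
orientation: [179.9, -0.2, 167.9]
force: [-4.0, 2.9, 6.2]
finger_gap: 0.0183
gripper_force: 59.5
clock: 26.58
tool_pos: [0.5139, -0.1876, 0.0734]
orientation: [180.0, -0.2, 167.9]
force: [-5.0, 2.3, 6.4]
finger_gap: 0.018
gripper_force: 59.7
clock: 26.95
tool_pos: [0.5182, -0.1887, 0.0735]
orientation: [180.0, -0.1, 167.9]
force: [-3.2, 0.5, 3.6]
finger_gap: 0.0183
gripper_force: 59.2
```

```bash
python3 -m pendant '-0.015 0 0 0; -0.015 0 0 0;-0.015 0 0 0' &&  python3 -m pendant '-0.015 0 0 0; -0.015 0 0 0;-0.015 0 0 0'&&  python3 -m pendant '-0.015 0 0 0; -0.015 0 0 0;-0.015 0 0 0'
```

```text
clock: 27.32
tool_pos: [0.5205, -0.1893, 0.0734]
orientation: [180.0, -0.1, 167.9]
force: [-9.3, 1.7, 6.6]
finger_gap: 0.0182
gripper_force: 59.7
clock: 27.7
tool_pos: [0.523, -0.1899, 0.0733]
orientation: [180.0, -0.2, 167.8]
force: [-8.6, 2.7, 7.2]
finger_gap: 0.0183
gripper_force: 59.4
clock: 28.08
tool_pos: [0.5231, -0.19, 0.0731]
orientation: [179.9, -0.5, 167.8]
force: [-22.2, 7.4, 18.8]
finger_gap: 0.0184
gripper_force: 60.5
```

```bash
python3 -m pendant '-0.01 0 0 0;-0.01 0 0 0;0.01 0 0 0;0.01 0 0 0' && python3 -m pendant '0 0 0 0;0 0 0 0;0 0 0 0;0 0 0 0;0 0 0 0;0 0 0 0' 1 && python3 -m pendant '0 0 -0.1 0;0 0 -0.25 0;0 0 -0.45 0;0 0 -0.65 0;0 0 -0.9 0;0 0 -0.9 0' && python3 -m pendant '0 -0.2 0 0;0 -0.4 0 0;0 -0.6 0 0;0 -0.75 0 0;0 -0.75 0 0'
python3 lf.py
python3 - <<'E'
from fit import *
F=np.load("F.npy")
for c in("top","side"): globals()[c]=snap(c,c+"8")
for n in("cam_knob","cam_pivot","jaw_pad","lantern"):
  for c in("top","side"):
    for q in bot.mark_of(c,n)[:3]: P=w(c,q["point"]);print(n,c,round(q["conf"],2),P,rot(-F[2])@(P[:2]-F[:2]))
cv2.imwrite("pics/c8.png",np.hstack([cv2.resize(top[150:270,210:330],(400,400),interpolation=2),cv2.resize(side[150:270,190:310],(400,400),interpolation=2)])[:,:,::-1])
E
```

```text
clock: 28.58
tool_pos: [0.523, -0.1899, 0.0733]
orientation: [179.9, -0.3, 167.8]
force: [-12.6, 4.2, 10.3]
finger_gap: 0.0187
gripper_force: 59.6
clock: 29.32
tool_pos: [0.5256, -0.1904, 0.0737]
orientation: [-180.0, 0.0, 167.9]
force: [0.2, -0.1, -0.4]
finger_gap: 0.0856
gripper_force: 0.0
clock: 30.08
tool_pos: [0.5274, -0.1916, 0.258]
orientation: [180.0, 0.4, 167.8]
force: [-0.4, 0.1, 0.2]
finger_gap: 0.0855
gripper_force: 0.0
clock: 30.7
tool_pos: [0.492, -0.3399, 0.2528]
orientation: [-179.9, -0.1, 167.6]
force: [-0.8, 0.3, -0.4]
finger_gap: 0.0853
gripper_force: 0.0
top [0.0008 0.0724] 21.583333333333332 681
side none
cam_knob top 0.96 [ 0.5132 -0.1853  0.0826] [-0.0012 -0.1627]
cam_knob top 0.45 [ 0.5483 -0.0242  0.0015] [-0.0014  0.0021]
cam_knob side 0.49 [ 0.5143 -0.1879  0.08  ] [ 0.0004 -0.1651]
cam_pivot top 0.77 [ 0.5328 -0.098   0.0487] [-0.0007 -0.0733]
cam_pivot side 0.82 [ 0.5329 -0.0988  0.0475] [-0.0004 -0.0741]
jaw_pad top 0.41 [0.5605 0.0124 0.0164] [0.0028 0.0405]
lantern top 0.98 [0.5305 0.2306 0.0012] [-0.0731  0.2472]
lantern top 0.75 [0.7223 0.0616 0.002 ] [0.1504 0.1231]
lantern top 0.59 [0.5682 0.0456 0.0127] [0.0032 0.0745]
lantern side 0.73 [ 0.723   0.0595 -0.0024] [0.1515 0.1212]
lantern side 0.22 [ 0.6197 -0.3557  0.0029] [ 0.1392 -0.3065]
```

View pics/c8.png

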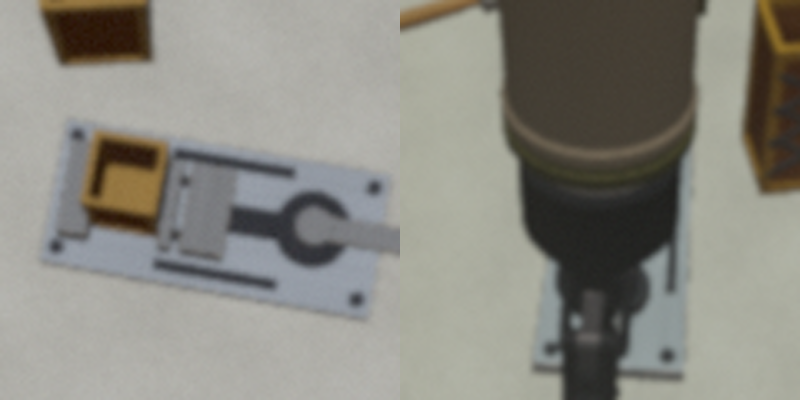

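The lantern sits at fixture (0.8, 72.4) mm and is clamped by the pad. The TCP crept about 9 mm past the knob, so the grip slipped. I'll confirm the closed stop by pushing the knob from its -x side with shut fingers.

```bash
python3 -m pendant '0.07 0.2 0 0;0.14 0.4 0 0;0.2 0.6 0 0;0.256 0.766 0 0;0.256 0.766 0 0;0.256 0.766 0 0' -1 30 && python3 -m pendant '0 0 0.2 0;0 0 0.4 0;0 0 0.6 0;0 0 0.75 0;0 0 0.87 0;0 0 0.87 0;0 0 0.87 0' && python3 -m pendant '-0.04 0 0 0;-0.07 0 0 0;-0.07 0 0 0' && python3 -m pendant '-0.02 0 0 0;-0.02 0 0 0' && python3 -m pendant '-0.015 0 0 0;-0.015 0 0 0'
```

```text
clock: 32.15
tool_pos: [0.4761, -0.1773, 0.2539]
orientation: [-180.0, 0.0, 167.8]
force: [0.1, -0.7, 0.5]
finger_gap: -0.0001
gripper_force: 0.0
clock: 33.02
tool_pos: [0.4766, -0.1778, 0.0806]
orientation: [-180.0, 0.1, 167.8]
force: [0.2, -0.7, -0.1]
finger_gap: 0.0002
gripper_force: 0.0
clock: 33.4
tool_pos: [0.4907, -0.1796, 0.0801]
orientation: [-180.0, 0.1, 167.9]
force: [0.1, 0.4, 0.2]
finger_gap: -0.0002
gripper_force: 0.0
clock: 33.65
tool_pos: [0.494, -0.1803, 0.0797]
orientation: [-180.0, -0.0, 167.9]
force: [0.6, 0.2, 0.1]
finger_gap: -0.0
gripper_force: 0.0
clock: 33.9
tool_pos: [0.4946, -0.1807, 0.0792]
orientation: [180.0, -0.3, 167.8]
force: [-7.6, 2.4, 5.1]
finger_gap: 0.0001
gripper_force: 4.3
```

```bash
python3 -m pendant '-0.02 0 0 0;-0.02 0 0 0' && python3 -m pendant '-0.015 0 0 0;-0.015 0 0 0' && python3 -m pendant '0.1 0 0 0;0.2 0 0 0;0.2 0 0 0' && python3 -m pendant '0 0 -0.2 0;0 0 -0.45 0;0 0 -0.7 0;0 0 -0.9 0;0 0 -0.9 0' && python3 -m pendant '0 -0.25 0 0; 0 -0.5 0 0;0 -0.75 0 0;0 -1 0 0;0 -1 0 0;0 -1 0 0'
python3 lf.py
python3 - <<'E'
from fit import *
F=np.load("F.npy")
top=snap("top","top9")
for n in("cam_knob","lantern"):
    for q in bot.mark_of("top",n)[:3]: P=w("top",q["point"]);print(n,round(q["conf"],2),rot(-F[2])@(P[:2]-F[:2]))
s=bot.state();print(s["tool_pos"],s["force"])
cv2.imwrite("pics/c9.png",cv2.resize(top[90:310,100:440],(780,505),interpolation=2)[:,:,::-1])
E
```

```text
clock: 34.15
tool_pos: [0.4948, -0.1812, 0.0785]
orientation: [179.9, -0.7, 167.8]
force: [-24.6, 5.4, 18.0]
finger_gap: -0.0001
gripper_force: 12.3
clock: 34.4
tool_pos: [0.4949, -0.1815, 0.0779]
orientation: [179.9, -1.0, 167.7]
force: [-35.0, 8.0, 24.1]
finger_gap: -0.0003
gripper_force: 18.0
clock: 34.78
tool_pos: [0.4635, -0.1738, 0.0796]
orientation: [180.0, -0.0, 167.8]
force: [0.6, -0.4, -0.3]
finger_gap: -0.0003
gripper_force: 0.0
clock: 35.4
tool_pos: [0.4668, -0.1747, 0.2632]
orientation: [180.0, 0.4, 167.9]
force: [-0.1, -0.5, -1.0]
finger_gap: 0.0004
gripper_force: 0.0
clock: 36.15
tool_pos: [0.4227, -0.3692, 0.2587]
orientation: [180.0, -0.1, 167.9]
force: [0.9, 0.9, -0.7]
finger_gap: -0.0
gripper_force: 0.0
top [0.0011 0.072 ] 22.694444444444443 677
side [-0.     0.071] 21.194444444444443 719
cam_knob 0.85 [ 0.0007 -0.1595]
lantern 0.89 [-0.0732  0.2496]
lantern 0.68 [0.002  0.0714]
lantern 0.55 [0.1481 0.1248]
[ 0.4229 -0.3687  0.2598] [ 1.4465 -0.651  -0.9739]
```

View pics/c9.png

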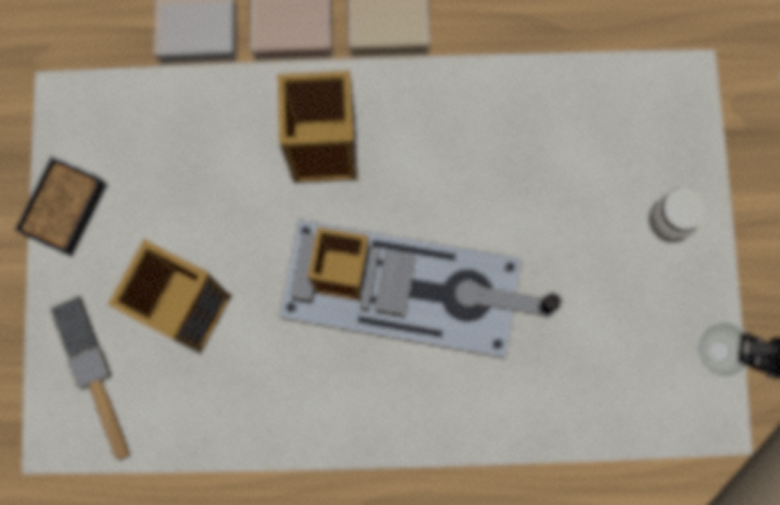

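The knob stayed put against a 35 N push, so the handle is at its closed stop. The lantern is clamped mid-jaw at (340,262), the knob is at (548,303), the other things are where they were, and the robot is clear.

```bash
python3 -c "
from cell import bot
print(bot.close_job())"
```

```text
the job is handed in; nothing more can be done
None
```

The job is handed in: the lantern was turned a quarter turn, stood about 1 mm from mid-jaw with its plain faces showing, and clamped again with the handle at its closed stop.

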